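# Find the weighted checker and put it away

## Robot

A 7-joint arm with a two-finger parallel gripper is mounted at the origin on the work surface. World frame = base frame: x ahead of the robot, y to its left, z up, the work surface at z = 0. Lengths are in m, angles in degrees, forces in N, time in s.
With the tool pointing down it reaches from about 0.425 to 0.875 m from the base axis. Payload 8.4 kg.
Tool frame: the origin (TCP) lies on the mounting face of the last link; the fingertips stand 182 mm ahead of it and the grasp point (between the pads) lies 164 mm ahead of it; z points along the fingers, y is the direction in which the jaws open and shut (so a half turn about z gives the same grasp; the last joint's range is limited). The gripper opens to 87 mm and grips with 3 to 60 N. Pads are 19 mm wide; open, the fingers measure 117 mm over their backs; the gripper's body (75 mm by 190 mm) begins 51 mm behind the grasp point.
Start: joints at [66.967, 19.091, 2.286, 83.961, -0.768, 76.965, -3.352], TCP at [0.194, -0.62, 0.405] pointing down, gripper open.
Joint ranges: [-147.57, 147.57], [-21.85, 119.76], [-74.77, 79.35], [14.55, 137.4], [-85.83, 265.84], [4.83, 119.75], [-152.11, 152.11]. Speed limits (degrees/s): [127.2, 127.2, 159.86, 159.86, 180, 180, 180].

## Interface

Orientations are given as [roll, pitch, yaw] about the fixed x, y, z axes, in that order (R = Rz(yaw) Ry(pitch) Rx(roll)).
In Python, from cell import arm, cams gives the robot as it stands.
- The arm moves only by the tool drive_tool, never from a script. Its argument "deltas" is one flat list of numbers, 4 for each row, row after row: the shift along the world's x, y, z in units of 25 mm (1.0 is 25 mm), then the turn about the world's z in degrees. A call has 1 to 8 rows; each row is the pose to reach, as a shift and turn from the pose measured when the call began; what a row does not reach only later rows make up. A row lasts 1/12 s, in which the tool goes at most 41.7 mm and 7.16 degrees, less where a joint would pass 70% of its speed; a pose out of reach is approached as far as the arm can. A call with a gripper value outside its range is refused whole. "claw" is the finger opening in mm, from 0 to 87, set as the call begins (left out, the last holds). The fingers move at their own pace and stop on an object; the grip force is fixed at half the most. Time passes only in rows, so rows that repeat a pose let the fingers close. It gives the time, the measured TCP pose, the force and the opening at its end, in the units of the state.
- arm.observe(): the state, without advancing time (a new reading comes with each control period).
- cams.read_camera(name): name is "scene" or "top" or "wrist"; returns a dict with "pixels" (400x640x3 uint8, red, green, blue), "z_map" (400x640 float32, m along the optical axis (not along the pixel's ray), 0 where there is no reading), "vfov" (degrees; the focal length in pixels is half the picture's height over the tangent of half this angle, whatever the lens; pixels are square), "cx", "cy" (the principal point, pixels), "R" (3x3) and "t" (3): a world point X has camera coordinates R X + t. Camera axes: x right, y down, z forward; pixel columns grow to the right and rows downward; lengths in m; the calibration is good to about 2 mm. A picture is of the moment at which its call begins.
- arm.job_done(): hands the job in, once; it reports no verdict.
The state is a dict: "time": time; "joint_pos": joint angles; "joint_vel": joint speeds; "joint_torque": joint torques, N m; "ee_pos": TCP position; "eef_rot": TCP orientation; "force": force on the tool from outside, world axes, zero at the start; "moment": the same for the moment, N m; "grip_width": finger opening in m.
Only numpy, scipy, OpenCV 4.12 (cv2) and the standard library are available. Lean on these libraries where they do the work, as an engineer would, in place of code of your own. Each camera call takes 0.05 s, during which the arm holds its last target. There are 200 camera calls.

## Task

One of the two loose white checkers to the right of the little balance has a steel core. Handling the balance gently, set one in each pan, let go and see which side drops; then take the one that dropped and slide it along the wooden holder's apron into its slot until it is fully home, pushing the buffer hidden inside right to its end, without forcing it. Leave the lighter checker lying in its pan, and do not disturb the other things.

Things in the scene. Friction and masses are not known exactly. Their poses are not given: they have to be found in the camera images.
- checker_1: white plastic checker, a flat disc 36 mm across and 12 mm thick; origin at the centre of its underside, z up through the disc. Starts lying on the table to the right of the balance. The two loose checkers look alike; one has a steel core (about 36 g, the other about 16 g) and only the balance tells which.
- checker_2: white plastic checker, a flat disc 36 mm across and 12 mm thick; origin at the centre of its underside, z up through the disc. Starts lying on the table to the right of the balance. The two loose checkers look alike; one has a steel core (about 36 g, the other about 16 g) and only the balance tells which.
- balance: steel balance stand, base 100 x 150 x 10 mm on the table, fixed; origin under its centre, z up, y along the beam (towards the left pan). The beam pivots 40 mm above the table about the stand's x axis and carries a pan at each end, 110 mm from the pivot. Do not put more than 25 N on it, also when lifting a checker out.
- beam (a joint): tilt of the balance beam, rad: 0 level, positive when the right pan (-y side) is down, negative when the left pan is down; stops at -0.12 and +0.12. Almost frictionless, damped; empty it rests near level, loaded it goes all the way to the heavier side within about a second. A pan yields freely when touched until its stop.
- pan_left (a point): centre of the flat floor of the pan on the beam's +y end; moves with the beam, z is the pan's normal. A round plate 47 mm across with a rim 1.5 mm high, 42 mm inside, so a checker in it stands 10.5 mm above the rim. Level, the floor is 50 mm above the table; at the stops 13 mm higher or lower.
- pan_right (a point): the same for the pan on the beam's -y end.
- rack: wooden holder for one checker, fixed; origin on the table under the slot's mouth, x runs level into the slot, z up. Floor 10 mm above the table. Before the mouth an open apron 90 mm wide (x -95 to -18 mm) to lay the checker on, then two flared guides (x -18 to 0, tops 24 mm above the table). From x = 12 mm a roof covers the slot (underside 24.5, top 29.5 mm above the table) to x = 80 mm.
- mouth (a point): centre of the slot's mouth, on its floor; axes as the holder. Fixed wall at y = -20 mm; at y = +15.5 mm a sprung black cheek that yields to +y, so a checker is pinched by a few newtons and stays where left. A checker fully home has its centre 8 to 25 mm past the mouth: its rear edge is outside, or 7 mm inside at most, and can be pushed with closed fingertips.
- buffer (a joint): how far the sliding buffer deep in the slot is pushed in, m: 0 at the start, 0.006 at its hard end; it stays where left. Its depth in the slot differs from start to start by up to 17 mm and cannot be seen or measured. Pushing the checker takes a few N against the cheek, several N more on the buffer, and rises steeply at the buffer's end. Over 20 N on the buffer damages it.
- die_1: black die, 16 mm, loose bystander; origin under its centre.
- die_2: black die, 16 mm, loose bystander; origin under its centre.
- saucer: white porcelain saucer, 110 mm across, 18 mm high, loose bystander; origin under its centre.
- tea_glass: tea glass, 54 mm across, 85 mm high, loose bystander; origin under its centre.
- checker_stack: stack of six stuck-together white checkers, 36 mm across, 72 mm high, bystander at the left edge, not part of the job; origin under its centre.
Not all that is in view belongs to the job. What is shaped like the checker_1 but yellow is not meant.

How it is judged (in metres and radians):
On the way:
1. both checkers lie flat in opposite pans, let go, and the beam has tipped all the way to the heavier one's side (contact force between the fingers and checker_1 below 0.05 N and contact force between the fingers and checker_2 below 0.05 N and contact force between the arm and balance below 0.05 N and ((distance between checker_1 and pan_left below 0.009 m and angle between each of checker_1, checker_2's own z axis and vertical below 0.2 rad and distance between checker_2 and pan_right below 0.009 m and value of joint beam below -0.1 rad) or (distance between checker_1 and pan_right below 0.009 m and angle between each of checker_1, checker_2's own z axis and vertical below 0.2 rad and distance between checker_2 and pan_left below 0.009 m and value of joint beam above 0.1 rad))), for 0.3 s.
At the end, for the whole second after the job is handed in: Heavier checker flat in the slot (centre 0-32 mm past the mouth, within 6 mm of the slot's middle) with the buffer pushed in over 4.5 mm of its 6; lighter one flat in a pan, its underside's centre within 9 mm of the pan's; both released and at rest (value of joint buffer above 0.0045 m and x of checker_1 in the frame of rack between 0 and 0.032 m and y of checker_1 in the frame of rack between -0.006 and 0.006 m and z of checker_1 in the frame of rack between 0.007 and 0.013 m and linear speed of checker_1 below 0.01 m/s and ((distance between checker_2 and pan_left below 0.009 m and angle between checker_2's own z axis and vertical below 0.2 rad) or (distance between checker_2 and pan_right below 0.009 m and angle between checker_2's own z axis and vertical below 0.2 rad)) and linear speed of checker_2 below 0.02 m/s); the robot touches nothing.
It fails at once if the checker is driven into the slot's hidden buffer with more than 20 N (contact force between any of checker_1, checker_2 and buffer above 20 N).
It fails at once if the fingers themselves push the buffer (contact force between the arm and buffer above 0.2 N).
It fails at once if more than 25 N is put on the balance by a checker or by the robot (contact force between any of checker_1, checker_2, the arm and balance above 25 N).
It fails at once if a bystander (die, saucer, tea glass, checker stack) is moved by more than 15 mm (distance of any of die_1, die_2, saucer, tea_glass, checker_stack from where it was at the start of the episode above 0.015 m).
It also fails if it takes over 72 s, if anything falls off the work surface, if the arm or the gripper's body presses on something with over 40 N, if the wrist force passes 120 N, or if a joint passes its speed limit or range.

## Working session

There is one attempt and no reset: what is moved stays moved. The work goes in short steps, Python scripts to look and compute and a tool call to move; the robot and the scene stay as the last step left them, time stands still between calls to the robot, and variables do not carry over. Pictures are saved under pics/ and viewed, about 8 in all and at most 12, crops included, and the job is handed in when it is done.

Besides the shell and the picture viewer there is one more tool, called after ">>>" by a JSON object that holds its "api" and its "payload". drive_tool: Moves the arm, as the interface text tells. Its arguments: {"type":"object","properties":{"deltas":{"type":"array","items":{"type":"number"}},"claw":{"type":"number"}},"required":["deltas"]}

```bash
mkdir -p pics; ls
cat > h.py <<'E'
import numpy as np,cv2
from cell import arm,cams
def cam(n):
    d=cams.read_camera(n); d['f']=200/np.tan(np.radians(d['vfov'])/2); d['R']=np.array(d['R']);d['t']=np.array(d['t']); return d
def onplane(d,u,v,z):
    r=d['R'].T@np.array([(u-d['cx'])/d['f'],(v-d['cy'])/d['f'],1.]); c=-d['R'].T@d['t']
    return c+r*(z-c[2])/r[2]
def cloud(d):
    v,u=np.mgrid[0:400,0:640]; Z=d['z_map']
    P=np.stack([(u-d['cx'])/d['f']*Z,(v-d['cy'])/d['f']*Z,Z],-1)-d['t']
    W=P@d['R']; W[Z<=0]=np.nan; return W
def proj(d,X):
    p=d['R']@np.array(X)+d['t']; return d['cx']+d['f']*p[0]/p[2],d['cy']+d['f']*p[1]/p[2]
def save(n,im,s=1):
    cv2.imwrite('pics/'+n,cv2.resize(im[...,::-1],None,fx=s,fy=s,interpolation=cv2.INTER_CUBIC))
E
python3 - <<'E'
from h import *
t=cam('top');s=cam('scene');np.savez('t0.npz',**t);np.savez('s0.npz',**s)
save('top0.png',t['pixels'],1.25);save('scene0.png',s['pixels'],1.25)
print(t['R'],t['t'],t['f'],-s['R'].T@s['t'])
o=arm.observe();print(o)
E
```

```text
pics
[[ 0.01422693 -0.99989539 -0.00260806]
 [-0.9886683  -0.01367726 -0.14949222]
 [ 0.14944091  0.00470532 -0.98875946]] [0.0170251  0.6151308  1.04028782] 363.2773518786559 [ 1.14288868 -0.70319249  0.67510622]
{'time': 0.1, 'joint_pos': array([66.96736303, 19.12755659,  2.2849129 , 84.00574928, -0.77055257,
       76.96467896, -3.35220814]), 'joint_vel': array([ 0.03973823, -0.16584396,  0.01416919, -0.06218489,  0.07265137,
       -0.00913826, -0.00088513]), 'joint_torque': array([ 4.09497181e-03, -6.57818770e+01,  1.33976407e+00, -4.04713368e+01,
       -5.97898616e-02,  4.09338449e-02,  7.42220664e-05]), 'ee_pos': array([ 0.19377448, -0.62028117,  0.40395189]), 'eef_rot': array([-1.79917288e+02,  2.92364727e-03,  1.73466501e+01]), 'force': array([-0.12342953, -0.27391847,  0.26697964]), 'moment': array([-0.03695585,  0.05513799, -0.02600941]), 'grip_width': 0.08711414880057922}
```

View pics/top0.png

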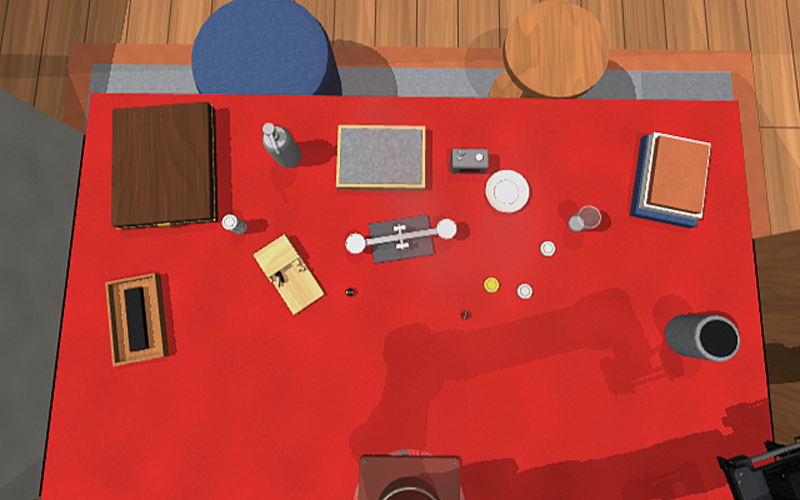

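View pics/scene0.png

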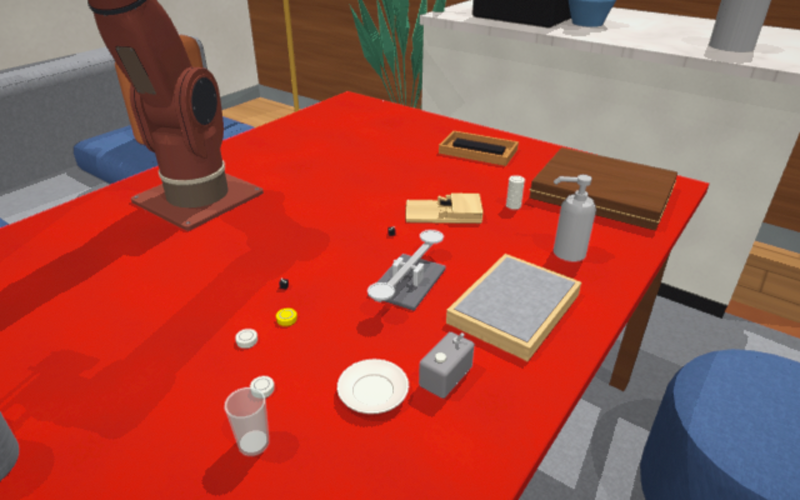

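Run:
```python
from h import *
t=dict(np.load('t0.npz'));s=dict(np.load('s0.npz'));p=t['pixels'].astype(int)
W=cloud(t)
m=((p.min(2)>150)).astype(np.uint8)
n,l,st,c=cv2.connectedComponentsWithStats(m)
for i in range(1,n):
    if 30<st[i,4]<3000 and 150<c[i][1]<300:
        k=l==i; print('white',c[i].round(1),st[i,4],'depthmed',np.nanmedian(W[k],0).round(3),'z12',onplane(t,*c[i],.012).round(4))
m=((p[...,0]>150)&(p[...,1]>110)&(p[...,2]<190)&(p[...,0]-p[...,2]>25)).astype(np.uint8)
m[:, :190]=0;m[:, 270:]=0;m[:180]=0;m[260:]=0
h=W[...,2]
for lo,hi in((.005,.015),(.02,.027),(.027,.035)):
    k=(m>0)&(h>lo)&(h<hi);v,u=np.nonzero(k)
    r=cv2.minAreaRect(np.c_[W[k][:,0],W[k][:,1]].astype(np.float32)*1000) if k.sum()>5 else 0
    print('rack',lo,k.sum(),r, np.nanmedian(h[k]))
a=cv2.resize(t['pixels'][180:260,190:270],None,fx=5,fy=5,interpolation=cv2.INTER_CUBIC)
b=cv2.resize(s['pixels'][145:185,315:395],None,fx=5,fy=5,interpolation=cv2.INTER_CUBIC)
c2=cv2.resize(t['pixels'][180:260,370:450],None,fx=5,fy=5,interpolation=cv2.INTER_CUBIC)
b=np.vstack([b,np.zeros_like(b)])
save('crop1.png',np.hstack([a[:, :400],c2]));save('crop2.png',b)
save('c.png',np.vstack([np.hstack([a,c2]),np.hstack([b[:200],b[200:]])]))
```

```text
white [405.5 152.4] 926 depthmed [ 0.75  -0.239  0.011] z12 [ 0.7488 -0.2387  0.012 ]
white [183.2 177.3] 114 depthmed [0.649 0.43  0.073] z12 [0.6599 0.4535 0.012 ]
white [460.8 178.1] 102 depthmed [ 0.66  -0.39   0.051] z12 [ 0.6692 -0.4083  0.012 ]
white [334.3 186.4] 525 depthmed [ 0.632 -0.014  0.046] z12 [ 0.6377 -0.0165  0.012 ]
white [284.  194.5] 195 depthmed [0.604 0.135 0.046] z12 [0.6104 0.1384 0.012 ]
white [437.9 198.4] 106 depthmed [ 0.605 -0.335  0.012] z12 [ 0.6047 -0.3352  0.012 ]
white [211.9 208.7] 51 depthmed [0.561 0.354 0.029] z12 [0.5632 0.3583 0.012 ]
white [419.4 232.6] 107 depthmed [ 0.498 -0.275  0.012] z12 [ 0.4994 -0.2756  0.012 ]
white [562.7 272.7] 85 depthmed [ 0.389 -0.623  0.119] z12 [ 0.3864 -0.6994  0.012 ]
rack 0.005 893 ((505.8663330078125, 279.3747253417969), (110.88346099853516, 89.29362487792969), 35.588157653808594) 0.010552162459485587
rack 0.02 102 ((563.7012329101562, 320.0260009765625), (98.76768493652344, 87.70521545410156), 34.712181091308594) 0.025674396972135104
rack 0.027 616 ((565.6080932617188, 320.53485107421875), (94.316162109375, 89.52186584472656), 34.240821838378906) 0.029923583000312413
```

View pics/c.png

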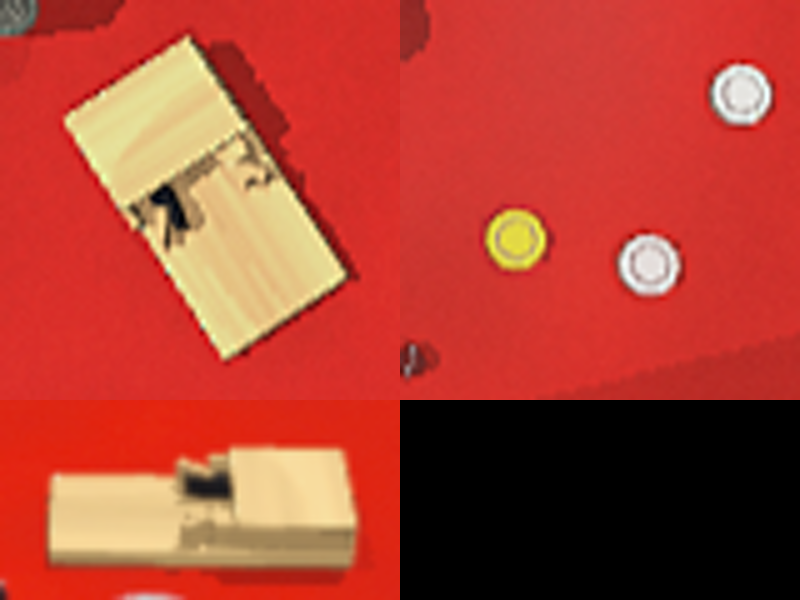

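Candidates: whites at px (438,198) and (419,233), yellow at (393,228). The crop confirms the two whites right of the balance are meant; the yellow one isn't. The slot opens at image lower right, with the slot direction about +35° and the black cheek on its +y side.

>>> {"api": "drive_tool", "payload": {"deltas": [13,12,-2,-66,13,12,-2,-66,13,12,-2,-66,13,12,-2,-66,13,12,-2,-66,13,12,-2,-66,13,12,-2,-66,13,12,-2,-66], "claw": 56}}

```text
time: 0.77
ee_pos: [0.4246, -0.4071, 0.3684]
eef_rot: [-179.9, 0.0, -37.0]
force: [1.1, -0.9, 0.6]
grip_width: 0.0564
```

>>> {"api": "drive_tool", "payload": {"deltas": [4.6,3.5,0.6,-12,4.6,3.5,0.6,-12,4.6,3.5,0.6,-12,4.6,3.5,0.6,-12,4.6,3.5,0.6,-12,4.6,3.5,0.6,-12]}}

```text
time: 1.27
ee_pos: [0.5409, -0.3179, 0.3828]
eef_rot: [-179.9, 0.1, -48.8]
force: [-0.9, 0.2, 0.1]
grip_width: 0.0563
```

Run:
```python
from h import *
d=cam('wrist');np.savez('w0.npz',**d);save('w0.png',d['pixels'],1)
print(-d['R'].T@d['t'],d['R'],arm.observe()['ee_pos'])
p=d['pixels'].astype(int)
m=((p.min(2)>150)).astype(np.uint8)
n,l,st,c=cv2.connectedComponentsWithStats(m);W=cloud(d)
for i in range(1,n):
    if st[i,4]>150: print(c[i].round(1),st[i],np.nanmedian(W[l==i],0).round(4),onplane(d,*c[i],.012).round(4))
```

```text
[ 0.59140966 -0.3751327   0.36158642] [[-0.75246107 -0.65863459 -0.00167458]
 [-0.6320616   0.72138299  0.28302777]
 [-0.18520386  0.21402581 -0.95911025]] [ 0.53957742 -0.31950546  0.38284456]
[277.3  18.7] [ 234    0   70   41 1507] [ 0.6681 -0.4063  0.0041] [ 0.6698 -0.4076  0.012 ]
[105.7 103.5] [   50    46   113   116 10039] [ 0.7529 -0.2339  0.0093] [ 0.7507 -0.2359  0.012 ]
[281.8 126. ] [265 109  35  36 990] [ 0.6044 -0.3347  0.011 ] [ 0.6044 -0.3349  0.012 ]
[320.5 230.4] [305 216  32  30 769] [ 0.4997 -0.2751  0.0109] [ 0.5    -0.2757  0.012 ]
```

View pics/w0.png

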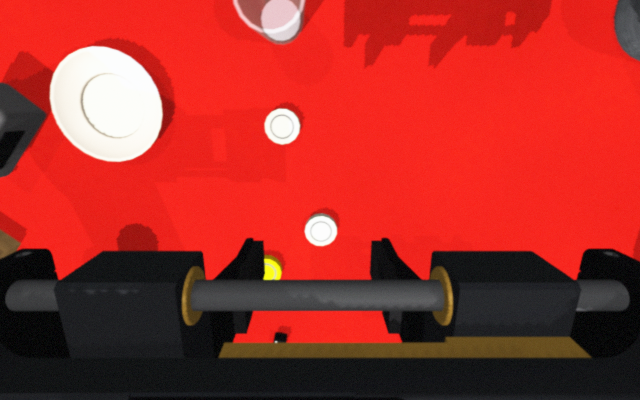

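>>> {"api": "drive_tool", "payload": {"deltas": [1.5,-0.3,0,0,2.6,-0.62,-1.5,0,2.6,-0.62,-3,0,2.6,-0.62,-4.5,0,2.6,-0.62,-6,0,2.6,-0.62,-7,0,2.6,-0.62,-7.6,0,2.6,-0.62,-7.86,0]}}

```text
time: 1.98
ee_pos: [0.6027, -0.3361, 0.1835]
eef_rot: [179.9, 0.3, -49.1]
force: [0.2, 0.4, 0.1]
grip_width: 0.0557
```

>>> {"api": "drive_tool", "payload": {"deltas": [0,0,0,0,0,0,0,0,0,0,0,0,0,0,0,0], "claw": 30}}

```text
time: 2.32
ee_pos: [0.6033, -0.3366, 0.1856]
eef_rot: [180.0, 0.1, -49.1]
force: [0.9, 0.5, 0.3]
grip_width: 0.0373
```

>>> {"api": "drive_tool", "payload": {"deltas": [0,0,0,0,0,0,1,0,0,0,3,0,0,0,4.5,0,0,0,6,0,0,0,6,0]}}

```text
time: 2.82
ee_pos: [0.6051, -0.3374, 0.3471]
eef_rot: [-179.7, -0.7, -49.1]
force: [1.3, -1.8, 1.9]
grip_width: 0.0346
```

Run:
```python
from h import *
t=cam('top');p=t['pixels'].astype(int)
m=(p.min(2)>140).astype(np.uint8)
m=cv2.morphologyEx(m,cv2.MORPH_OPEN,cv2.getStructuringElement(cv2.MORPH_ELLIPSE,(9,9)))
n,l,st,c=cv2.connectedComponentsWithStats(m);W=cloud(t)
for i in range(1,n):
    if 270<c[i][0]<450: print(c[i].round(1),st[i],np.nanmedian(W[l==i],0).round(4),onplane(t,*c[i],.051).round(4))
t0=dict(np.load('t0.npz')); W=cloud(t0)
# base grey
k=(W[...,2]>.005)&(W[...,2]<.015);k[:,:290]=0;k[:,350:]=0;k[:165]=0;k[215:]=0
q=W[k][:,:2].astype(np.float32)*1000;print(cv2.minAreaRect(q),k.sum())
print(arm.observe()['grip_width'])
```

```text
[346.3  65.4] [ 316   54   64   23 1330] [ 1.433  -0.0995 -0.7362] [ 1.0173 -0.0494  0.051 ]
[304.3 123.5] [ 272  101   65   46 2828] [0.8313 0.0796 0.0326] [0.8253 0.0785 0.051 ]
[374.6 127.6] [370 123  10  10  73] [ 0.8132 -0.1371  0.0556] [ 0.8151 -0.1368  0.051 ]
[406.6 152.5] [391 136  32  34 859] [ 0.7496 -0.2423  0.01  ] [ 0.7382 -0.2329  0.051 ]
[356.7 182.7] [349 175  16  16 191] [ 0.6422 -0.0825  0.0531] [ 0.6433 -0.0819  0.051 ]
[283.8 194.3] [276 187  16  16 197] [0.6063 0.1351 0.0484] [0.6053 0.1349 0.051 ]
[420.  233.5] [416 229   9  10  66] [ 0.4966 -0.277   0.0129] [ 0.4951 -0.2669  0.051 ]
((630.7206420898438, 33.34230422973633), (150.93081665039062, 177.537109375), 0.6678473353385925) 1193
0.03454449312296084
```

>>> {"api": "drive_tool", "payload": {"deltas": [1.5,10.2,-1.5,-31,1.5,10.2,-1.5,-31,1.5,10.2,-1.5,-31,1.5,10.2,-1.5,-31,1.5,10.2,-1.5,-31,1.5,10.2,-1.5,-31,1.5,10.2,-1.5,-31,1.5,10.2,-1.5,-31]}}

```text
time: 3.53
ee_pos: [0.6369, -0.1186, 0.3041]
eef_rot: [179.9, -0.3, -79.8]
force: [0.2, 0.2, -1.8]
grip_width: 0.0347
```

Run:
```python
from h import *
d=cam('wrist');np.savez('w1.npz',**d);save('w1.png',d['pixels'],1)
o=arm.observe();print(o['ee_pos'],o['eef_rot'],o['grip_width'])
p=d['pixels'].astype(int)
m=((p.min(2)>130)).astype(np.uint8)
n,l,st,c=cv2.connectedComponentsWithStats(m);W=cloud(d)
for i in range(1,n):
    if st[i,4]>150: print(c[i].round(1),st[i],np.nanmedian(W[l==i],0).round(4),onplane(d,*c[i],.051).round(4))
```

```text
[ 0.63914844 -0.10830875  0.30363082] [179.88113896  -0.18688405 -79.11511988] 0.03474724525686536
[193.   46.6] [  115     0   153   108 13685] [ 0.749  -0.2209  0.0078] [ 0.7336 -0.2159  0.051 ]
[533.9  36.3] [ 508    7   52   59 2279] [ 0.5    -0.2715  0.0108] [ 0.5226 -0.26    0.051 ]
[ 56.1 141.9] [  20   79   71  128 7754] [ 0.818  -0.1406  0.0538] [ 0.8208 -0.1394  0.051 ]
[316.5 257.3] [ 283  231   69   49 2915] [ 0.6377 -0.1227  0.1297] [ 0.6306 -0.0862  0.051 ]
[ 89.8 333.7] [  67  311   46   47 1618] [0.8121 0.0303 0.0309] [0.7992 0.0126 0.051 ]
[299.  326.4] [291 311  17  32 541] [ 0.6335 -0.0189  0.0437] [ 0.6337 -0.024   0.051 ]
```

View pics/w1.png

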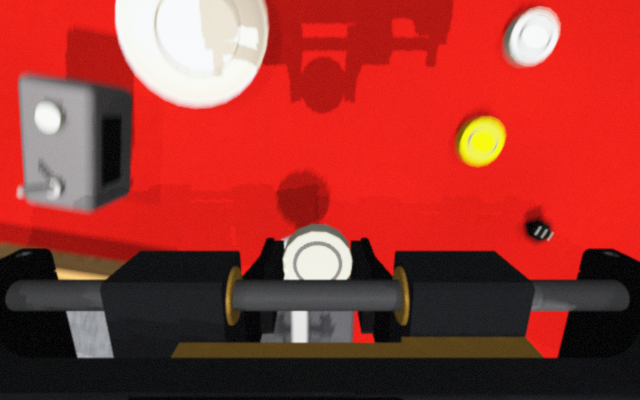

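>>> {"api": "drive_tool", "payload": {"deltas": [0,3.2,0,0,0,3.2,0,0,0,3.2,0,0,0,3.2,0,0,0,3.2,0,0,0,3.2,0,0]}}

```text
time: 4.08
ee_pos: [0.639, -0.029, 0.3033]
eef_rot: [179.8, -0.2, -79.1]
force: [0.3, -0.2, -0.1]
grip_width: 0.0346
```

```bash
cat > pan.py <<'E'
from h import *
d=cam('wrist');np.savez('w2.npz',**d);save('w2.png',d['pixels'],1)
o=arm.observe();print(o['ee_pos'],o['eef_rot'],o['grip_width'])
p=d['pixels'].astype(int)
m=((p.min(2)>120)).astype(np.uint8)
m=cv2.morphologyEx(m,cv2.MORPH_OPEN,cv2.getStructuringElement(cv2.MORPH_ELLIPSE,(25,25)))
n,l,st,c=cv2.connectedComponentsWithStats(m);W=cloud(d)
for i in range(1,n):
    e=cv2.fitEllipse(max(cv2.findContours((l==i).astype(np.uint8),0,1)[0],key=len))
    print(c[i].round(1),st[i],np.nanmedian(W[l==i],0).round(4),onplane(d,*c[i],.051).round(4),e)
E
python3 pan.py
```

```text
[ 0.63888982 -0.02999349  0.30352963] [179.86282893  -0.20938284 -79.20669621] 0.03428098088314668
[59.4 33.7] [  17    0   82   75 5485] [ 0.8158 -0.1159  0.0537] [ 0.8187 -0.116   0.051 ] ((60.007511138916016, 33.12281036376953), (78.46586608886719, 94.14751434326172), 107.96800231933594)
[321.4 198.1] [  266   108   114   172 12385] [ 0.6399 -0.0384  0.0509] [ 0.6375 -0.0424  0.051 ] ((321.8072204589844, 198.9027557373047), (99.4603042602539, 169.41590881347656), 4.179117679595947)
[ 76.  213.4] [    0   148   161   132 15828] [0.8226 0.01   0.0308] [0.8093 0.0023 0.051 ] ((74.22563171386719, 213.3731231689453), (119.79377746582031, 180.14430236816406), 104.28646087646484)
[ 90. 334.] [  70  311   41   47 1577] [0.8115 0.1224 0.0309] [0.7988 0.1044 0.051 ] ((89.99474334716797, 333.9797668457031), (38.277496337890625, 50.759403228759766), 159.1855926513672)
```

```bash
cat > fitpan.py <<'E'
from h import *
import sys
def fit(d,zlo,zhi,ctr,z=None):
    W=cloud(d); k=(W[...,2]>zlo)&(W[...,2]<zhi)&(np.hypot(W[...,0]-ctr[0],W[...,1]-ctr[1])<.04)&(d['pixels'].min(2)>100)
    k=cv2.morphologyEx(k.astype(np.uint8),cv2.MORPH_OPEN,cv2.getStructuringElement(cv2.MORPH_ELLIPSE,(25,25)))
    q=W[k>0]; q=q[~np.isnan(q[:,0])]
    A=np.c_[q[:,:2],np.ones(len(q))];pl=np.linalg.lstsq(A,q[:,2],rcond=None)[0]
    (c,r)=cv2.minEnclosingCircle(q[:,:2].astype(np.float32)*1000)
    print('n',len(q),'mean',q.mean(0).round(4),'circ',c,r,'plane',pl[:2].round(3),'rect',cv2.minAreaRect(q[:,:2].astype(np.float32)*1000))
if __name__=='__main__':
    d=dict(np.load('w2.npz'));fit(d,.035,.065,(.6425,-.082)); 
    W=cloud(d);k=(W[...,2]>.1)&(d['pixels'].min(2)>100);print(np.nanmean(W[k],0))
    q=W[k];print(np.nanpercentile(q,[1,99],axis=0).round(4))
E
python3 fitpan.py
```

```text
n 1452 mean [ 0.6456 -0.0794  0.0512] circ (645.3248291015625, -79.49713134765625) 18.345529556274414 plane [ 0.003 -0.021] rect ((645.341064453125, -78.37958526611328), (23.957447052001953, 36.66261291503906), 89.16923522949219)
[ 0.64327589 -0.04647546  0.17012421]
[[ 0.5823 -0.0685  0.1199]
 [ 0.7139 -0.0207  0.2094]]
```

View pics/w2.png

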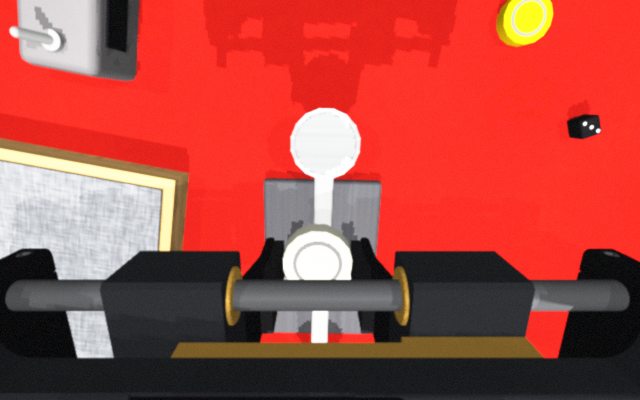

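The pan is clear at about (325,143) and the held checker lies flat at (317,262).

Run:
```python
from h import *
d=dict(np.load('w2.npz'));p=d['pixels'].astype(int)
m=((p[...,1]>120)&(p.min(2)>110)).astype(np.uint8);m[:95]=0;m[172:]=0;m[:,:270]=0;m[:,380:]=0
c=max(cv2.findContours(m,0,1)[0],key=len);c=c[(c[:,0,1]<168)]
e=cv2.fitEllipse(c);print(e,onplane(d,*e[0],.0515),onplane(d,*e[0],.050))
W=cloud(d);print(np.nanmedian(W[120:165,305:345].reshape(-1,3),0))
m=(p.min(2)>110).astype(np.uint8);m[:228]=0;m[275:]=0;m[:,:270]=0;m[:,370:]=0
c=max(cv2.findContours(m,0,1)[0],key=len);
pts=[onplane(d,*x[0],.133) for x in c if x[0][1]<270];q=np.array(pts)[:,:2]
A=np.c_[2*q,np.ones(len(q))];s=np.linalg.lstsq(A,(q**2).sum(1),rcond=None)[0];print('held',s[:2],np.sqrt(s[2]+(s[:2]**2).sum()))
print(W[262,317],arm.observe()['ee_pos'])
```

```text
((324.88201904296875, 143.2393341064453), (70.11168670654297, 71.54121398925781), 11.327882766723633) [ 0.64263424 -0.08094569  0.0515    ] [ 0.64256587 -0.0807957   0.05      ]
[ 0.64305562 -0.08168153  0.05127843]
held [ 0.64200745 -0.03583196] 0.017206669652770186
[ 0.63858249 -0.03059374  0.12982162] [ 0.63888982 -0.02999349  0.30352963]
```

>>> {"api": "drive_tool", "payload": {"deltas": [0.15,-1.2,0,-0.6,0.15,-2.04,0,-0.6,0.15,-2.04,-1,-0.6,0.15,-2.04,-1.8,-0.6,0.15,-2.04,-2.3,-0.6,0.15,-2.04,-2.5,-0.6,0.15,-2.04,-2.5,-0.6]}}

```text
time: 4.72
ee_pos: [0.6422, -0.0819, 0.2401]
eef_rot: [179.8, -0.2, -79.9]
force: [-0.1, 1.5, 0.3]
grip_width: 0.0346
```

>>> {"api": "drive_tool", "payload": {"deltas": [0,0.03,-0.15,0,0,0.03,-0.3,0,0,0.03,-0.45,0,0,0.03,-0.45,0,0,0.03,-0.45,0]}}

```text
time: 5.13
ee_pos: [0.6422, -0.0809, 0.2289]
eef_rot: [179.8, -0.2, -79.9]
force: [-0.0, 0.5, 0.6]
grip_width: 0.0349
```

>>> {"api": "drive_tool", "payload": {"deltas": [0,0,0,0,0,0,0,0,0,0,0,0,0,0,0.2,0,0,0,0.8,0,0,0,2,0,0,0,3.5,0,0,0,5,0], "claw": 52}}

```text
time: 5.8
ee_pos: [0.6418, -0.0812, 0.3564]
eef_rot: [179.7, -0.2, -79.9]
force: [0.7, 0.5, 0.6]
grip_width: 0.0518
```

>>> {"api": "drive_tool", "payload": {"deltas": [-5.68,-7.77,0,0,-5.68,-7.77,0,0,-5.68,-7.77,-1,0,-5.68,-7.77,-2,0,-5.68,-7.77,-2,0,-5.68,-7.77,-2,0,-5.68,-7.77,-2,0,-5.68,-7.77,-2,0], "claw": 56}}

```text
time: 6.47
ee_pos: [0.4977, -0.278, 0.3072]
eef_rot: [179.8, -0.2, -80.2]
force: [1.1, -0.1, -0.5]
grip_width: 0.0559
```

Run:
```python
from h import *
t=cam('top');p=t['pixels'].astype(int);W=cloud(t);np.savez('t1.npz',**t)
m=(p.min(2)>140).astype(np.uint8)
m=cv2.morphologyEx(m,cv2.MORPH_OPEN,cv2.getStructuringElement(cv2.MORPH_ELLIPSE,(9,9)))
n,l,st,c=cv2.connectedComponentsWithStats(m)
for i in range(1,n):
    if 270<c[i][0]<450 and 160<c[i][1]: print(c[i].round(1),st[i],np.nanmedian(W[l==i],0).round(4),np.nanpercentile(W[l==i][:,2],[5,95]).round(4))
save('pan1.png',t['pixels'][150:230,260:380],5)
print(arm.observe()['ee_pos'],arm.observe()['eef_rot'])
```

```text
[356.7 182.8] [351 177  12  13 119] [ 0.6432 -0.0829  0.0491] [0.0377 0.0528]
[284.3 193.4] [277 186  16  16 200] [0.607  0.1328 0.0638] [0.0596 0.0681]
[ 0.49935288 -0.27633898  0.30742835] [ 1.79804421e+02 -1.79498505e-01 -8.00385679e+01]
```

View pics/pan1.png

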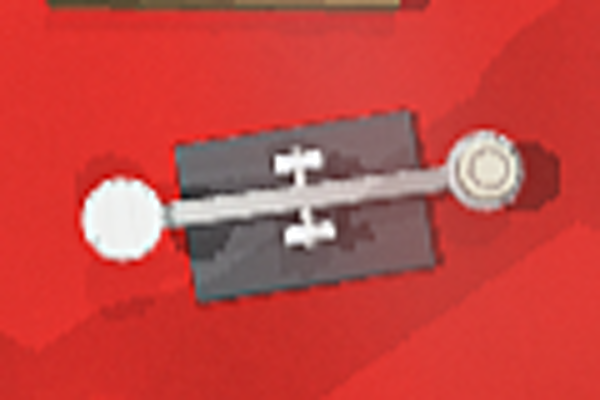

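>>> {"api": "drive_tool", "payload": {"deltas": [0.03,0.03,-1.2,0,0.03,0.03,-2.6,0,0.03,0.03,-3.8,0,0.03,0.03,-4.5,0,0.03,0.03,-4.84,0,0.03,0.03,-4.84,0]}}

```text
time: 7.02
ee_pos: [0.5007, -0.2744, 0.1855]
eef_rot: [179.7, -0.1, -79.9]
force: [0.5, -1.1, -0.6]
grip_width: 0.056
```

>>> {"api": "drive_tool", "payload": {"deltas": [0,0,0,0,0,0,0,0,0,0,0,0,0,0,0,0,0,0,0,0,0,0,1,0,0,0,3,0,0,0,5,0], "claw": 30}}

```text
time: 7.68
ee_pos: [0.5, -0.2743, 0.2945]
eef_rot: [179.6, -0.1, -80.0]
force: [2.0, 0.1, 0.2]
grip_width: 0.0345
```

>>> {"api": "drive_tool", "payload": {"deltas": [4,18.4,0.8,0,4,18.4,0.8,0,4,18.4,0.8,0,4,18.4,0.8,0,4,18.4,0.8,0,4,18.4,0.8,0,4,18.4,0.8,0,4,18.4,0.8,0]}}

```text
time: 8.35
ee_pos: [0.5708, 0.0524, 0.3096]
eef_rot: [179.7, 0.0, -79.9]
force: [-0.2, -1.0, -1.2]
grip_width: 0.035
```

>>> {"api": "drive_tool", "payload": {"deltas": [1.4,7.4,0,0,1.4,7.4,0,0,1.4,7.4,0,0,1.4,7.4,0,0,1.4,7.4,0,0,1.4,7.4,0,0,1.4,7.4,0,0,1.4,7.4,0,0]}}

```text
time: 9.02
ee_pos: [0.6152, 0.2079, 0.2911]
eef_rot: [179.8, 1.8, -77.5]
force: [-0.2, -1.4, 0.6]
grip_width: 0.0346
```

Run:
```python
from h import *
d=cam('wrist');np.savez('w3.npz',**d);p=d['pixels'].astype(int)
o=arm.observe();print(o['ee_pos'],o['eef_rot'],proj(d,[.606,.1345,.064]))
W=cloud(d)
m=((p[...,1]>120)&(p.min(2)>110)&(np.hypot(W[...,0]-.606,W[...,1]-.1345)<.04)).astype(np.uint8)
v,u=np.nonzero(m);print(u.min(),u.max(),v.min(),v.max())
save('w3.png',d['pixels'][60:320,180:460],2)
```

```text
[0.61521004 0.2074648  0.29120147] [179.77547595   1.82688786 -77.50508261] (np.float64(358.17943942713237), np.float64(103.60159169302922))
317 399 31 144
```

View pics/w3.png

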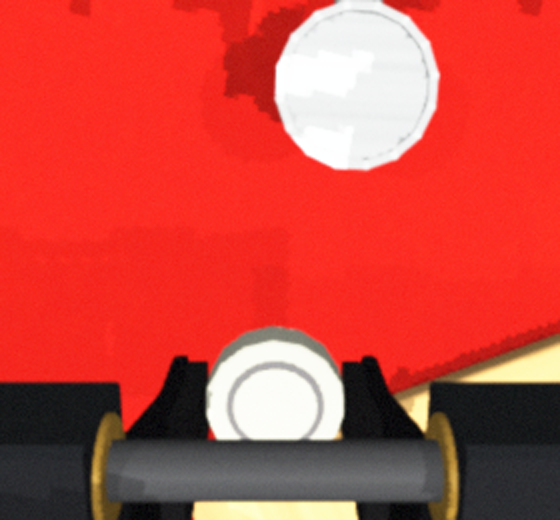

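The left pan is at full px ≈(358.5,102.5), and the checker is held flat. The wrist is slightly off its commanded orientation, so I'll check for a joint limit.

Run:
```python
from h import *
d=dict(np.load('w3.npz'));p=d['pixels'].astype(int);W=cloud(d)
m=((p[...,1]>120)&(p.min(2)>110)&(np.hypot(W[...,0]-.606,W[...,1]-.1345)<.04)).astype(np.uint8);m[:66]=0
c=max(cv2.findContours(m,0,1)[0],key=len);c=c[c[:,0,1]>68]
e=cv2.fitEllipse(c);print(e,onplane(d,*e[0],.0645))
print(np.nanmedian(W[85:120,340:375].reshape(-1,3),0), W[262,317])
o=arm.observe();print(o['joint_pos'].round(1),o['ee_pos'])
```

```text
((357.93377685546875, 102.1631088256836), (81.0827865600586, 84.86163330078125), 17.02556800842285) [0.60640521 0.13375613 0.0645    ]
[0.60663255 0.13378943 0.0617872 ] [0.61327386 0.21274018 0.11636607]
[ -71.2   50.5   79.4   94.1  -52.1   80.2 -152.1] [0.61521004 0.2074648  0.29120147]
```

>>> {"api": "drive_tool", "payload": {"deltas": [-0.3,-2.9,1.2,57,-0.3,-2.9,1.2,57,-0.3,-2.9,1.2,57,-0.3,-2.9,1.2,57,-0.3,-2.9,1.2,57,-0.3,-2.9,1.2,57,-0.3,-2.9,1.2,57,-0.3,-2.9,1.2,57]}}

```text
time: 9.73
ee_pos: [0.6073, 0.1327, 0.3221]
eef_rot: [179.9, 1.8, -20.3]
force: [-0.4, 0.3, -0.9]
grip_width: 0.0351
```

>>> {"api": "drive_tool", "payload": {"deltas": [0,0,0,57,0,0,0,57,0,0,0,57,0,0,0,57,0,0,0,57,0,0,0,57,0,0,0,57,0,0,0,57]}}

```text
time: 10.4
ee_pos: [0.6069, 0.1305, 0.3229]
eef_rot: [179.9, 1.7, 36.9]
force: [-0.7, -0.5, -0.7]
grip_width: 0.0343
```

>>> {"api": "drive_tool", "payload": {"deltas": [0,0,0,57,0,0,0,57,0,0,0,57,0,0,0,57,0,0,0,57,0,0,0,57,0,0,0,57,0,0,0,57]}}

```text
time: 11.07
ee_pos: [0.6065, 0.1282, 0.3238]
eef_rot: [179.8, 1.7, 94.1]
force: [0.1, 0.4, -1.1]
grip_width: 0.0346
```

Run:
```python
from h import *
o=arm.observe();print(o['joint_pos'].round(1),o['ee_pos'],o['eef_rot'])
```

```text
[-52.7  23.7  46.5  96.  -16.5  68.    1.7] [0.60645547 0.12821993 0.3238292 ] [179.82064914   1.71415135  94.07378592]
```

>>> {"api": "drive_tool", "payload": {"deltas": [-0.04,0.43,0,5.7,-0.04,0.43,-0.7,5.7,-0.04,0.43,-1.5,5.7,-0.04,0.43,-2.1,5.7,-0.04,0.43,-2.4,5.7,-0.04,0.43,-2.4,5.7,-0.04,0.43,-2.4,5.7]}}

```text
time: 11.65
ee_pos: [0.6054, 0.1379, 0.2646]
eef_rot: [179.8, 1.7, 99.7]
force: [0.5, 0.3, -0.2]
grip_width: 0.0343
```

Run:
```python
from h import *
t=cam('top');W=cloud(t);o=arm.observe();print(o['ee_pos'],o['eef_rot'],o['force'])
d=cam('wrist');np.savez('w4.npz',**d);s=cam('scene')
a=cv2.resize(d['pixels'][180:340,220:420],None,fx=2,fy=2)
b=cv2.resize(s['pixels'][165:245,295:395],None,fx=4,fy=4,interpolation=cv2.INTER_CUBIC)
save('w4.png',np.hstack([a,b]))
```

```text
[0.60569877 0.13818907 0.26501322] [179.74647822   1.70390192  99.71255146] [ 0.07342855  0.12134649 -0.18032188]
```

View pics/w4.png

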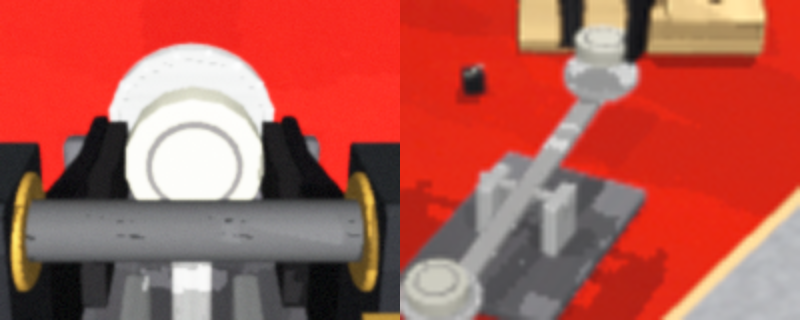

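The checker sits over the left pan, about 15 mm above it, and the right pan is down with its checker seated.

>>> {"api": "drive_tool", "payload": {"deltas": [0,0.03,-0.2,0,0,0.03,-0.4,0,0,0.03,-0.55,0,0,0.03,-0.66,0,0,0.03,-0.66,0]}}

```text
time: 12.22
ee_pos: [0.6056, 0.1394, 0.2477]
eef_rot: [179.8, 1.7, 99.8]
force: [0.5, -0.2, -0.0]
grip_width: 0.0344
```

>>> {"api": "drive_tool", "payload": {"deltas": [0,0,0,0,0,0,0,0,0,0,0,0,0,0,0.3,0,0,0,1,0,0,0,2,0,0,0,3,0,0,0,4,0], "claw": 52}}

```text
time: 12.88
ee_pos: [0.6055, 0.1392, 0.3495]
eef_rot: [179.8, 1.7, 99.7]
force: [-0.4, -0.1, -0.4]
grip_width: 0.0516
```

>>> {"api": "drive_tool", "payload": {"deltas": [0,4,0,0,0,4,0,0,0,4,0,0,0,4,0,0,0,4,0,0,0,4,0,0,0,4,0,0,0,4,0,0], "claw": 56}}

```text
time: 13.55
ee_pos: [0.6057, 0.2376, 0.3498]
eef_rot: [179.8, 1.7, 99.6]
force: [0.0, 0.3, 0.2]
grip_width: 0.0559
```

Run:
```python
from h import *
t=cam('top');W=cloud(t);s=cam('scene')
for c in ((.6426,-.0808),(.6064,.1338)):
    k=np.hypot(W[...,0]-c[0],W[...,1]-c[1])<.012; print(c,np.nanmedian(W[k],0).round(4))
a=cv2.resize(t['pixels'][160:220,265:375],None,fx=4,fy=4,interpolation=cv2.INTER_CUBIC)
b=cv2.resize(s['pixels'][165:245,275:375],None,fx=3,fy=3,interpolation=cv2.INTER_CUBIC)
save('pan2.png',np.hstack([a,b]))
o=arm.observe();print(o['joint_pos'].round(1),o['ee_pos'],o['eef_rot'])
```

```text
(0.6426, -0.0808) [ 0.6435 -0.0804  0.0765]
(0.6064, 0.1338) [0.6064 0.1342 0.0501]
[-58.3  25.7  43.8  89.5 -16.5  72.   -2.6] [0.6056496  0.23811265 0.3496921 ] [179.76736861   1.71412471  99.64610649]
```

View pics/pan2.png

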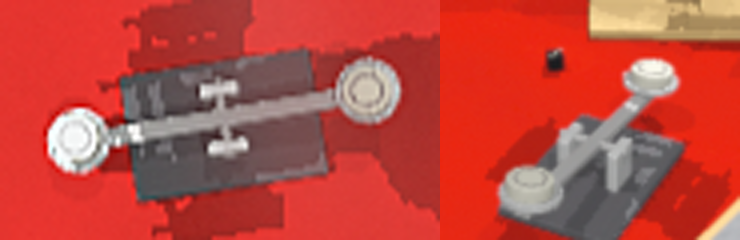

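The left pan is down (checker tops at 50 mm left and 76 mm right), so the checker taken from (0.50,-0.275), now in the left pan, is the steel-cored one.

>>> {"api": "drive_tool", "payload": {"deltas": [0,-1.6,0,0,0,-3.2,0,0,0,-3.97,-0.5,0,0,-3.97,-1.8,0,0,-3.97,-3,0,0,-3.97,-3.9,0,0,-3.97,-4.3,0,0,-3.97,-4.3,0]}}

```text
time: 14.32
ee_pos: [0.6048, 0.1385, 0.2401]
eef_rot: [180.0, 1.8, 99.6]
force: [-1.3, -0.3, 1.6]
grip_width: 0.0559
```

>>> {"api": "drive_tool", "payload": {"deltas": [0.03,0.02,-0.4,0,0.03,0.02,-0.6,0,0.03,0.02,-0.68,0,0.03,0.02,-0.68,0]}}

```text
time: 14.65
ee_pos: [0.6057, 0.1391, 0.2232]
eef_rot: [180.0, 1.8, 99.6]
force: [-0.2, 0.1, -0.6]
grip_width: 0.056
```

>>> {"api": "drive_tool", "payload": {"deltas": [0,0,0,0,0,0,0,0,0,0,0,0,0,0,0,0,0,0,0,0,0,0,0,0], "claw": 30}}

```text
time: 15.15
ee_pos: [0.6058, 0.1391, 0.2236]
eef_rot: [179.9, 1.8, 99.6]
force: [-1.0, 0.2, 2.7]
grip_width: 0.0347
```

>>> {"api": "drive_tool", "payload": {"deltas": [0,0,0.15,0,0,0,0.3,0,0,0,0.45,0,0,0,0.6,0,0,0,0.75,0,0,0,0.9,0,0,0,1.1,0,0,0,1.4,0]}}

```text
time: 15.82
ee_pos: [0.6056, 0.1391, 0.2587]
eef_rot: [180.0, 1.8, 99.6]
force: [-0.5, -0.6, 0.1]
grip_width: 0.0347
```

>>> {"api": "drive_tool", "payload": {"deltas": [0,0,1,0,0,0,2,0,0,0,2.5,0,0,0,2.5,0]}}

```text
time: 16.15
ee_pos: [0.6066, 0.139, 0.3247]
eef_rot: [179.7, 1.7, 99.6]
force: [-0.3, -0.1, -0.7]
grip_width: 0.0347
```

Run:
```python
from h import *
t=cam('top');W=cloud(t)
for c in ((.6426,-.0808),(.6064,.1338)):
    k=np.hypot(W[...,0]-c[0],W[...,1]-c[1])<.012; print(c,np.nanmedian(W[k],0).round(4))
o=arm.observe();print(o['ee_pos'],o['eef_rot'],o['grip_width'])
t=dict(np.load('t0.npz'));W=cloud(t);p=t['pixels'].astype(int)
wood=(p[...,0]>140)&(p[...,1]>100)&(p[...,0]-p[...,2]>25)
wood[:, :190]=0;wood[:, 275:]=0;wood[:180]=0;wood[262:]=0
wood=wood.astype(np.uint8)
c=max(cv2.findContours(wood,0,1)[0],key=cv2.contourArea)
ap=cv2.approxPolyDP(c,3,True)[:,0];print(ap.tolist())
for q in ap: print(q,W[q[1],q[0],2].round(3),onplane(t,*q,.010)[:2].round(4),onplane(t,*q,.0295)[:2].round(4))
for lo,hi in((.004,.017),(.027,.034)):
    k=(wood>0)&(W[...,2]>lo)&(W[...,2]<hi)
    k=cv2.morphologyEx(k.astype(np.uint8),cv2.MORPH_OPEN,np.ones((5,5)))
    print(cv2.minAreaRect(W[k>0][:,:2].astype(np.float32)*1000),k.sum())
```

```text
(0.6426, -0.0808) [ 0.6426 -0.0801  0.0497]
(0.6064, 0.1338) [0.6063 0.1334 0.5597]
[0.6060273  0.13911868 0.32266907] [179.82542124   1.70982222  99.63524468] 0.03468979933016421
[[227, 187], [203, 205], [235, 251], [258, 234]]
[227 187] 0.025 [0.6316 0.3161] [0.6285 0.3109]
[203 205] 0.003 [0.5745 0.3871] [0.5724 0.3806]
[235 251] -0.001 [0.4362 0.2816] [0.4365 0.277 ]
[258 234] 0.01 [0.4882 0.2142] [0.4876 0.2108]
((503.6033020019531, 277.3070068359375), (103.97834014892578, 89.18666076660156), 34.24563980102539) 766
((576.14892578125, 330.4884948730469), (47.16848373413086, 90.43043518066406), 47.29615783691406) 223
```

>>> {"api": "drive_tool", "payload": {"deltas": [-2.4,3.8,0.3,25,-2.4,3.8,0.3,25,-2.4,3.8,0.3,25,-2.4,3.8,0.3,25,-2.4,3.8,0.3,25,-2.4,3.8,0.3,25,-2.4,3.8,0.3,25]}}

```text
time: 16.78
ee_pos: [0.5464, 0.2327, 0.3296]
eef_rot: [179.9, 1.7, 124.4]
force: [0.3, -0.5, -0.3]
grip_width: 0.0344
```

Run:
```python
from h import *
d=cam('wrist');np.savez('w5.npz',**d);save('w5.png',d['pixels'])
o=arm.observe();print(o['ee_pos'],o['eef_rot'],proj(d,[.54,.302,.01]))
```

```text
[0.54653253 0.23260774 0.32966007] [179.87524562   1.75024885 124.38574703] (np.float64(355.4424654409512), np.float64(113.82166984365348))
```

View pics/w5.png

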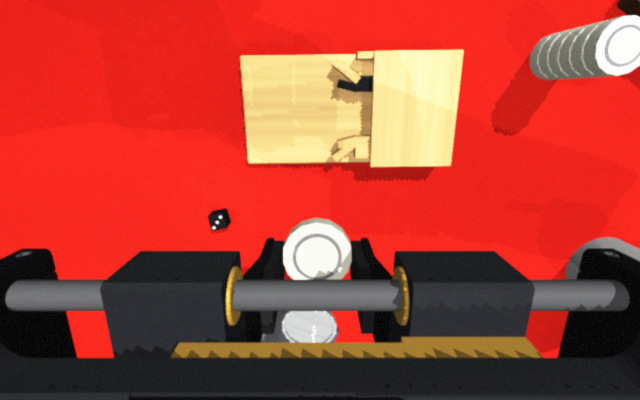

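The view shows the rack: apron corners at ~(241,55) and (247,163), roof front edge x≈372, and the mouth near (355,110).

Run:
```python
from h import *
d=dict(np.load('w5.npz'));p=d['pixels'].astype(int);W=cloud(d)
wood=((p[...,1]>120)&(p[...,2]<215)&(p[...,0]-p[...,2]>25)).astype(np.uint8);wood[:40]=0;wood[185:]=0;wood[:,:220]=0;wood[:,480:]=0
z=W[...,2]
v,u=np.nonzero((wood>0)&(z>.027)&(z<.033));top=W[v,u]
k=(wood>0)&(z>.006)&(z<.0135);ap=W[k]
for n,q in(('roof',top),('apron',ap)):
    print(n,len(q),cv2.minAreaRect(q[:,:2].astype(np.float32)*1000),np.median(q[:,2]))
th=np.radians(35);ex=np.array([np.cos(th),np.sin(th)]);ey=np.array([-ex[1],ex[0]])
for n,q in(('roof',top),('apron',ap)):
    a,b=q[:,:2]@ex,q[:,:2]@ey
    print(n,np.percentile(a,[.5,2,98,99.5]).round(4),np.percentile(b,[.5,2,98,99.5]).round(4))
    # edge angle: extremal b per a-bin ; extremal a per b-bin
    bins=np.linspace(np.percentile(a,8),np.percentile(a,70),12);i=np.digitize(a,bins)
    for f in(2,98): print('  side slope deg',np.degrees(np.arctan(np.polyfit([a[i==j].mean() for j in range(1,12)],[np.percentile(b[i==j],f) for j in range(1,12)],1)[0])))
    bins=np.linspace(np.percentile(b,8),np.percentile(b,92),12);i=np.digitize(b,bins)
    print('  front slope',np.degrees(np.arctan(np.polyfit([b[i==j].mean() for j in range(1,12)],[np.percentile(a[i==j],1) for j in range(1,12)],1)[0])))
# black cheek
blk=(p.max(2)<60);blk[:70]=0;blk[100:]=0;blk[:,:325]=0;blk[:,380:]=0
q=W[blk];print('cheek a',np.nanpercentile(q[:,:2]@ex,[2,50,98]),'b',np.nanpercentile(q[:,:2]@ey,[2,50,98]),np.nanmedian(q[:,2]))
save('w5c.png',d['pixels'][40:180,230:470],3)
```

```text
roof 9516 ((574.7860717773438, 330.01959228515625), (68.39559936523438, 89.911376953125), 35.24849319458008) 0.02834773501347825
apron 12224 ((504.3792419433594, 280.4642333984375), (109.16893768310547, 89.89045715332031), 35.08195114135742) 0.008758153082544694
roof [0.6265 0.6275 0.6924 0.6934] [-0.1035 -0.1019 -0.0161 -0.0149]
  side slope deg 1.0610167763878329
  side slope deg -0.6143816911118509
  front slope -0.09762836711094364
apron [0.5203 0.5218 0.625  0.6276] [-0.1035 -0.1021 -0.0164 -0.0152]
  side slope deg -0.645377396036541
  side slope deg 0.4508032617785961
  front slope -0.014240307486699997
cheek a [0.60053223 0.61719648 0.62601632] b [-0.04323206 -0.03932291 -0.03347984] 0.022045395247253238
```

View pics/w5c.png

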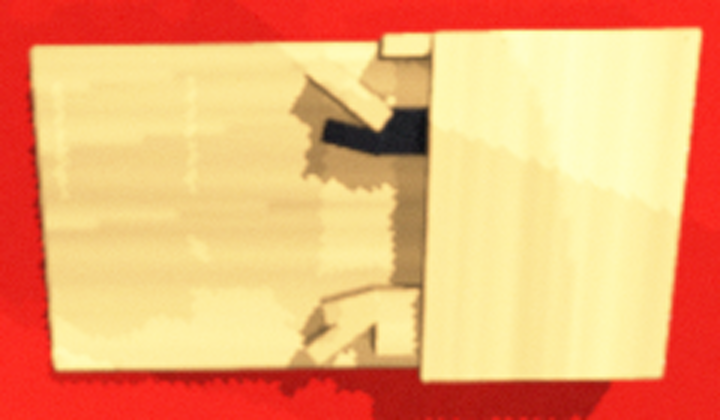

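>>> {"api": "drive_tool", "payload": {"deltas": [-2.4,1.59,0,0.7,-2.4,1.59,0,0.7,-2.4,1.59,-1.4,0.7,-2.4,1.59,-2.8,0.7,-2.4,1.59,-4,0.7,-2.4,1.59,-4.7,0.7,-2.4,1.59,-4.7,0.7]}}

```text
time: 17.42
ee_pos: [0.4855, 0.2706, 0.2083]
eef_rot: [-179.8, 1.8, 124.9]
force: [-0.6, -0.2, -0.7]
grip_width: 0.0346
```

Run:
```python
from h import *
w=dict(np.load('w5.npz'));print('held w5',cloud(w)[257,317])
d=cam('wrist');np.savez('w6.npz',**d);W=cloud(d);o=arm.observe();print(o['ee_pos'],o['eef_rot'],W[257,317],W[262,317])
print(o['joint_pos'].round(0))
```

```text
held w5 [0.54711943 0.23293857 0.15476618]
[0.48640651 0.27097369 0.21055845] [-179.89968586    1.82627097  124.9202693 ] [0.48574609 0.26954776 0.03244203] [0.48702042 0.26773154 0.03355007]
[-64.  22.  36. 110. -14.  52.  13.]
```

>>> {"api": "drive_tool", "payload": {"deltas": [0.15,-0.06,-0.15,0,0.15,-0.06,-0.3,0,0.15,-0.06,-0.4,0,0.15,-0.06,-0.48,0,0.15,-0.06,-0.48,0]}}

```text
time: 17.88
ee_pos: [0.4903, 0.2696, 0.1988]
eef_rot: [-179.9, 1.8, 124.9]
force: [-0.6, -0.3, 0.2]
grip_width: 0.0347
```

>>> {"api": "drive_tool", "payload": {"deltas": [0,0,-0.06,0,0,0,-0.1,0,0,0,-0.1,0]}}

```text
time: 18.13
ee_pos: [0.4908, 0.2693, 0.1971]
eef_rot: [-180.0, 1.8, 124.9]
force: [-1.6, -3.3, 7.8]
grip_width: 0.0347
```

>>> {"api": "drive_tool", "payload": {"deltas": [0,0,0,0,0,0,0,0,0,0,0.3,0,0,0,1.2,0,0,0,2.5,0,-1.3,-0.8,3,0,-1.9,-1.3,3,0,-1.9,-1.3,3,0], "claw": 46}}

```text
time: 18.8
ee_pos: [0.4414, 0.2346, 0.2729]
eef_rot: [-180.0, 1.7, 124.8]
force: [-0.7, -0.9, 0.6]
grip_width: 0.0461
```

Run:
```python
from h import *
d=cam('wrist');np.savez('w7.npz',**d);save('w7.png',d['pixels'])
o=arm.observe();print(o['ee_pos'],o['eef_rot'])
p=d['pixels'].astype(int);W=cloud(d)
M=np.array([.5373,.3040]);th=np.radians(35.1);ex=np.array([np.cos(th),np.sin(th)]);ey=np.array([-ex[1],ex[0]])
m=((p.min(2)>185)&(W[...,2]<.035)&(W[...,2]>.015)).astype(np.uint8)
n,l,st,c=cv2.connectedComponentsWithStats(m)
for i in range(1,n):
    if st[i,4]>200:
        X=onplane(d,*c[i],.022)[:2]; print(c[i],st[i],X,'rack',(X-M)@ex,(X-M)@ey,np.nanmedian(W[l==i],0))
```

```text
[0.44230338 0.23597747 0.2728629 ] [179.9707903    1.70960905 124.87600655]
[572.95925598 154.94154119] [ 544  144   58   25 1129] [0.56272869 0.36518963] rack 0.05598882817988254 0.035440647486416926 [0.55829981 0.36306564 0.02837958]
[401.        207.3853211] [ 377  183   48   48 1744] [0.49072918 0.26912887] rack -0.058152989599376724 -0.0017513404023034426 [0.49095561 0.26898225 0.02102809]
```

The new picture isn't shown (limit reached), but the numbers put the checker on the apron at rack (-58,-1.8) mm, flat (top at 21 mm). Next: close the fingers and go down behind it.

>>> {"api": "drive_tool", "payload": {"deltas": [-0.09,0.13,0,0,-0.09,0.13,0,0,-0.09,0.13,0,0,-0.09,0.13,-1,0,-0.09,0.13,-2,0,-0.09,0.13,-2.8,0,-0.09,0.13,-3.1,0,-0.09,0.13,-3.1,0], "claw": 0}}

```text
time: 19.52
ee_pos: [0.4397, 0.2389, 0.1936]
eef_rot: [-179.8, 1.8, 124.9]
force: [0.2, 0.2, 0.9]
grip_width: 0.003
```

>>> {"api": "drive_tool", "payload": {"deltas": [0.15,0.1,0.04,0,0.29,0.21,0.04,0,0.44,0.31,0.04,0,0.59,0.41,0.04,0,0.74,0.52,0.04,0,0.88,0.62,0.04,0,1.03,0.72,0.04,0,1.18,0.83,0.04,0]}}

```text
time: 20.18
ee_pos: [0.4696, 0.2599, 0.1947]
eef_rot: [-179.8, 1.8, 124.9]
force: [-0.1, -0.2, 0.9]
grip_width: 0.0004
```

>>> {"api": "drive_tool", "payload": {"deltas": [0.13,0.09,0,0,0.26,0.18,0,0,0.39,0.27,0,0,0.52,0.37,0,0,0.65,0.46,0,0,0.78,0.55,0,0,0.91,0.64,0,0,0.91,0.64,0,0]}}

```text
time: 20.85
ee_pos: [0.4929, 0.2764, 0.1948]
eef_rot: [-179.9, 1.8, 124.9]
force: [0.2, 0.2, -0.7]
grip_width: 0.0006
```

```bash
cat > rk.py <<'E'
from h import *
M=np.array([.5373,.3040]);th=np.radians(35.1);ex=np.array([np.cos(th),np.sin(th)]);ey=np.array([-ex[1],ex[0]])
o=arm.observe();e=o['ee_pos'][:2]-M;f=o['force'];print('tcp rack',e@ex,e@ey,o['ee_pos'][2],'F',f[:2]@ex,f[:2]@ey,f[2],'t',o['time'])
for n in('wrist','top'):
    d=cam(n);p=d['pixels'].astype(int);W=cloud(d);R=(W[...,:2]-M)
    k=(W[...,2]>.017)&(W[...,2]<.0262)&(p.min(2)>165)&(abs(R@ey)<.022)&((R@ex)>-.08)&((R@ex)<.014)
    q=R[k]; 
    if k.sum()>15: print(n,k.sum(),'x',np.percentile(q@ex,[2,98]),'y',np.percentile(q@ey,[2,98]),np.median(W[k][:,2]))
E
python3 rk.py
```

```text
tcp rack -0.052160165871615864 0.0029379033533416888 0.19475380171134668 F 0.3142199019320067 0.04949321524879802 -0.6930955389349491 t 20.85
wrist 735 x [-0.03750834 -0.01263277] y [0.00672533 0.01456345] 0.020628240473141643
```

>>> {"api": "drive_tool", "payload": {"deltas": [0.08,0.06,0,0,0.16,0.12,0,0,0.24,0.17,0,0,0.33,0.23,0,0,0.41,0.29,0,0,0.49,0.34,0,0,0.57,0.4,0,0,0.65,0.46,0,0]}}

```text
time: 21.62
ee_pos: [0.5089, 0.2875, 0.1946]
eef_rot: [-179.8, 1.8, 124.9]
force: [-0.3, -1.3, 0.6]
grip_width: 0.0003
```

```bash
python3 rk.py
```

```text
tcp rack -0.03268080098646816 0.002850211476803962 0.194633307276993 F -0.9848135693749426 -0.8769380792910071 0.5967262659776903 t 21.6167
wrist 688 x [-0.01861402  0.00665721] y [0.00667788 0.0143172 ] 0.02071164463053169
```

>>> {"api": "drive_tool", "payload": {"deltas": [0.035,0.025,0,0,0.07,0.05,0,0,0.1,0.07,0,0,0.13,0.09,0,0,0.165,0.115,0,0,0.2,0.14,0,0]}}

```text
time: 22.22
ee_pos: [0.5138, 0.2911, 0.1946]
eef_rot: [-179.8, 1.8, 124.9]
force: [-2.5, -1.2, 0.2]
grip_width: 0.0004
```

>>> {"api": "drive_tool", "payload": {"deltas": [0.035,0.025,0,0,0.07,0.05,0,0,0.1,0.07,0,0]}}

```text
time: 22.47
ee_pos: [0.5164, 0.2929, 0.1945]
eef_rot: [-179.8, 1.8, 124.9]
force: [-1.6, -0.4, 0.4]
grip_width: 0.0004
```

>>> {"api": "drive_tool", "payload": {"deltas": [0.025,0.017,0,0,0.05,0.035,0,0,0.075,0.053,0,0]}}

```text
time: 22.72
ee_pos: [0.5184, 0.2943, 0.1946]
eef_rot: [-179.8, 1.8, 124.9]
force: [-2.6, -0.7, 1.2]
grip_width: 0.0003
```

>>> {"api": "drive_tool", "payload": {"deltas": [0.025,0.017,0,0,0.05,0.035,0,0,0.075,0.053,0,0]}}

```text
time: 22.97
ee_pos: [0.5204, 0.2956, 0.1945]
eef_rot: [-179.8, 1.8, 124.9]
force: [-1.7, -2.4, 2.4]
grip_width: 0.0004
```

>>> {"api": "drive_tool", "payload": {"deltas": [0.025,0.017,0,0,0.05,0.035,0,0,0.075,0.053,0,0]}}

```text
time: 23.22
ee_pos: [0.5219, 0.2964, 0.1944]
eef_rot: [-179.7, 1.8, 124.9]
force: [-4.2, -3.8, 4.4]
grip_width: 0.0005
```

>>> {"api": "drive_tool", "payload": {"deltas": [0.02,0.014,0,0,0.04,0.028,0,0,0.06,0.042,0,0]}}

```text
time: 23.47
ee_pos: [0.5231, 0.2968, 0.1943]
eef_rot: [-179.6, 1.8, 124.8]
force: [-5.2, -4.3, 4.7]
grip_width: 0.0006
```

>>> {"api": "drive_tool", "payload": {"deltas": [0.02,0.014,0,0,0.04,0.028,0,0,0.06,0.042,0,0]}}

```text
time: 23.72
ee_pos: [0.5243, 0.2973, 0.1942]
eef_rot: [-179.4, 1.8, 124.8]
force: [-4.7, -4.2, 4.5]
grip_width: 0.0006
```

```bash
python3 rk.py
```

```text
tcp rack -0.014521506591682762 0.002008933816827934 0.19415010304626668 F -6.312407636727529 -0.726701656522491 4.512184573610443 t 23.7167
wrist 394 x [-0.00314854  0.01155438] y [0.00624468 0.01428921] 0.020885144487230015
```

>>> {"api": "drive_tool", "payload": {"deltas": [0.025,0.018,0,0,0.05,0.036,0,0,0.075,0.054,0,0]}}

```text
time: 24.07
ee_pos: [0.526, 0.2981, 0.1941]
eef_rot: [-179.4, 1.8, 124.8]
force: [-4.9, -4.8, 4.6]
grip_width: 0.0003
```

>>> {"api": "drive_tool", "payload": {"deltas": [0.025,0.018,0,0,0.05,0.036,0,0,0.075,0.054,0,0]}}

```text
time: 24.32
ee_pos: [0.5277, 0.2988, 0.194]
eef_rot: [-179.3, 1.8, 124.8]
force: [-4.1, -4.0, 4.8]
grip_width: 0.0004
```

```bash
python3 rk.py
```

```text
tcp rack -0.010847243820554546 0.0012173276444963812 0.19402890219051105 F -5.605725212580779 -0.9171756921187209 4.822666705627391 t 24.3167
wrist 327 x [-0.00065419  0.0119797 ] y [0.00543761 0.01387857] 0.020791738900923094
```

>>> {"api": "drive_tool", "payload": {"deltas": [0.025,0.018,0.01,0,0.05,0.037,0.02,0,0.075,0.056,0.02,0]}}

```text
time: 24.67
ee_pos: [0.5288, 0.2992, 0.194]
eef_rot: [-179.0, 1.8, 124.8]
force: [-11.8, -6.9, 8.6]
grip_width: 0.0008
```

>>> {"api": "drive_tool", "payload": {"deltas": [0.025,0.018,0,0,0.05,0.037,0,0,0.075,0.056,0,0]}}

```text
time: 24.92
ee_pos: [0.5296, 0.2995, 0.1936]
eef_rot: [-178.8, 1.8, 124.7]
force: [-12.9, -7.3, 11.2]
grip_width: 0.0005
```

>>> {"api": "drive_tool", "payload": {"deltas": [0.01,0.007,0.05,0,0.02,0.015,0.05,0,0.03,0.022,0.05,0]}}

```text
time: 25.17
ee_pos: [0.5299, 0.2997, 0.1944]
eef_rot: [-178.6, 1.8, 124.7]
force: [-6.0, -3.1, 3.3]
grip_width: 0.0005
```

```bash
python3 rk.py
```

```text
tcp rack -0.008578653055371088 0.0007460344914667526 0.19438722760443655 F -6.651689267081266 0.8841147419574253 3.3172586059938034 t 25.1667
wrist 340 x [-0.00051366  0.01179535] y [0.00499242 0.01376063] 0.020835223474052197
```

>>> {"api": "drive_tool", "payload": {"deltas": [0.012,0.008,0.02,0,0.024,0.016,0.03,0,0.036,0.025,0.03,0,0.036,0.025,0.03,0]}}

```text
time: 25.6
ee_pos: [0.5302, 0.2999, 0.1946]
eef_rot: [-178.5, 1.8, 124.7]
force: [-5.8, -4.1, 0.1]
grip_width: 0.0004
```

>>> {"api": "drive_tool", "payload": {"deltas": [0.012,0.008,0,0,0.024,0.017,0,0,0.036,0.026,0,0,0.036,0.026,0,0]}}

```text
time: 25.93
ee_pos: [0.5306, 0.3001, 0.1943]
eef_rot: [-178.4, 1.8, 124.7]
force: [-7.5, -5.1, 4.1]
grip_width: -0.0001
```

```bash
python3 rk.py
```

```text
tcp rack -0.007718261997366146 0.0006009940841269195 0.19430412009661013 F -9.101754636939331 0.1321042735350345 4.0958021579972455 t 25.9333
wrist 339 x [-0.00047587  0.01171866] y [0.00482398 0.01375866] 0.020791314826376917
```

```bash
cat > rk2.py <<'E'
from rk import *
d=cam('wrist');p=d['pixels'].astype(int)
v,u=np.mgrid[0:400,0:640]
r=np.stack([(u-d['cx'])/d['f'],(v-d['cy'])/d['f'],np.ones_like(u)],-1)@d['R'];c=-d['R'].T@d['t']
X=c+r*((.0215-c[2])/r[...,2])[...,None];R=X[...,:2]-M;a=R@ex;b=R@ey
w=(p.min(2)>165)
out=[]
for lo in np.arange(.006,.014,.001):
    k=w&(b>lo)&(b<lo+.001)&(a>-.04)&(a<.03)
    if k.any(): out.append((round(lo*1e3,1),round(np.percentile(a[k],1)*1e3,2),round(np.percentile(a[k],99)*1e3,2)))
print(out)
E
python3 rk2.py
```

```text
tcp rack -0.007718863605677279 0.0005966321794311921 0.19436001598766228 F -8.101950586179619 0.10639679686438619 4.408971769136622 t 26.0333
wrist 340 x [-0.00050494  0.01171145] y [0.00474483 0.01374509] 0.02081077758160642
[(np.float64(6.0), np.float64(-1.01), np.float64(11.63)), (np.float64(7.0), np.float64(-0.54), np.float64(8.49)), (np.float64(8.0), np.float64(0.06), np.float64(9.01)), (np.float64(9.0), np.float64(1.05), np.float64(10.39)), (np.float64(10.0), np.float64(1.58), np.float64(21.35)), (np.float64(11.0), np.float64(2.57), np.float64(21.7)), (np.float64(12.0), np.float64(3.51), np.float64(21.66)), (np.float64(13.0), np.float64(4.41), np.float64(21.18))]
```

>>> {"api": "drive_tool", "payload": {"deltas": [0.02,0.014,0,0,0.04,0.028,0,0,0.06,0.042,0,0,0.06,0.042,0,0]}}

```text
time: 26.52
ee_pos: [0.5313, 0.3004, 0.1942]
eef_rot: [-178.2, 1.7, 124.7]
force: [-10.8, -5.9, 9.0]
grip_width: 0.0007
```

```bash
python3 rk2.py
```

```text
tcp rack -0.006989464810097348 0.0004655255259119688 0.19422741267674287 F -12.268218026431354 1.3611308980498076 9.01279663258708 t 26.5167
wrist 333 x [-0.0004189   0.01163153] y [0.00502692 0.01385218] 0.02082843114230536
[(np.float64(6.0), np.float64(-0.91), np.float64(11.55)), (np.float64(7.0), np.float64(-0.76), np.float64(7.65)), (np.float64(8.0), np.float64(0.15), np.float64(8.76)), (np.float64(9.0), np.float64(0.7), np.float64(17.07)), (np.float64(10.0), np.float64(1.67), np.float64(20.94)), (np.float64(11.0), np.float64(2.66), np.float64(21.31)), (np.float64(12.0), np.float64(3.6), np.float64(21.76)), (np.float64(13.0), np.float64(5.0), np.float64(21.22))]
```

>>> {"api": "drive_tool", "payload": {"deltas": [0.03,0.021,0.01,0,0.06,0.042,0.02,0,0.08,0.056,0.02,0,0.08,0.056,0.02,0]}}

```text
time: 27.0
ee_pos: [0.5321, 0.3008, 0.1943]
eef_rot: [-177.9, 1.7, 124.7]
force: [-12.1, -7.0, 8.5]
grip_width: 0.0005
```

```bash
python3 rk2.py
```

```text
tcp rack -0.006067187256649288 0.00032676274631711176 0.19428590140595858 F -13.88195218011261 1.21117633065915 8.465304478366734 t 27.0
wrist 332 x [-0.00046753  0.0116497 ] y [0.00499361 0.01373127] 0.020805678420367756
[(np.float64(6.0), np.float64(-0.82), np.float64(11.63)), (np.float64(7.0), np.float64(-0.67), np.float64(7.41)), (np.float64(8.0), np.float64(0.23), np.float64(8.73)), (np.float64(9.0), np.float64(1.08), np.float64(20.61)), (np.float64(10.0), np.float64(1.79), np.float64(21.49)), (np.float64(11.0), np.float64(2.76), np.float64(23.5)), (np.float64(12.0), np.float64(3.68), np.float64(23.81)), (np.float64(13.0), np.float64(5.1), np.float64(27.23))]
```

>>> {"api": "drive_tool", "payload": {"deltas": [0.035,0.025,0.01,0,0.07,0.05,0.02,0,0.1,0.07,0.02,0,0.1,0.07,0.02,0]}}

```text
time: 27.48
ee_pos: [0.5332, 0.3014, 0.1943]
eef_rot: [-177.5, 1.6, 124.7]
force: [-14.1, -8.6, 9.9]
grip_width: 0.0004
```

```bash
python3 rk2.py
```

```text
tcp rack -0.004883053205667525 0.00020037528126220044 0.19425453407447593 F -16.441497524862772 1.0819334064048483 9.857734483036007 t 27.4833
wrist 328 x [-0.00041209  0.01169201] y [0.00493343 0.01390424] 0.02079476538079611
[(np.float64(6.0), np.float64(-1.02), np.float64(11.72)), (np.float64(7.0), np.float64(-0.57), np.float64(10.64)), (np.float64(8.0), np.float64(0.35), np.float64(8.82)), (np.float64(9.0), np.float64(0.9), np.float64(10.16)), (np.float64(10.0), np.float64(1.9), np.float64(21.54)), (np.float64(11.0), np.float64(2.88), np.float64(21.26)), (np.float64(12.0), np.float64(3.81), np.float64(23.57)), (np.float64(13.0), np.float64(4.73), np.float64(26.82))]
```

At 16.4 N the checker no longer moves. The force went about 2.5 N (cheek), 5.6–6 N over roughly 6 mm (buffer), then rose steeply, so the hard end is reached. Backing off.

>>> {"api": "drive_tool", "payload": {"deltas": [-0.15,-0.1,0,0,-0.4,-0.28,0.1,0,-0.7,-0.5,0.4,0,-1,-0.7,1.5,0,-1.2,-0.84,3,0,-1.6,-1.1,4.5,0,-2,-1.4,5,0,-2,-1.4,5,0]}}

```text
time: 28.3
ee_pos: [0.4836, 0.2654, 0.3234]
eef_rot: [-177.9, 1.5, 124.6]
force: [1.1, 0.8, -1.0]
grip_width: 0.0004
```

```bash
python3 rk2.py
python3 - <<'E'
from rk import *
for n in ('wrist','top'):
    d=cam(n);p=d['pixels'].astype(int)
    v,u=np.mgrid[0:400,0:640]
    r=np.stack([(u-d['cx'])/d['f'],(v-d['cy'])/d['f'],np.ones_like(u)],-1)@d['R'];c=-d['R'].T@d['t']
    X=c+r*((.0220-c[2])/r[...,2])[...,None];R=X[...,:2]-M;a=R@ex;b=R@ey
    k=((p.min(2)>165)&(abs(b)<.022)&(a>-.03)&(a<.013)).astype(np.uint8)
    cs=cv2.findContours(k,0,1)[0]
    if not cs: continue
    q=max(cs,key=len)[:,0];P=np.c_[a[q[:,1],q[:,0]],b[q[:,1],q[:,0]]];P=P[P[:,0]<.006]
    s=np.linalg.lstsq(np.c_[2*P,np.ones(len(P))],(P**2).sum(1),rcond=None)[0];print(n,'circle',s[:2],np.sqrt(s[2]+(s[:2]**2).sum()),'rear',P[:,0].min(),'z',np.nanmedian(cloud(d)[k>0][:,2]),len(P))
    if n=='top':
        W=cloud(d)
        for c in ((.6426,-.0808),(.6064,.1338)):
            kk=np.hypot(W[...,0]-c[0],W[...,1]-c[1])<.012; print(c,np.nanmedian(W[kk],0).round(4))
        m=(p.min(2)>140)&(np.hypot(W[...,0]-.6426,W[...,1]+.0808)<.04)&(W[...,2]>.044);print('right checker',np.median(W[m],0),m.sum())
        t0=dict(np.load('t0.npz'));df=np.abs(p-t0['pixels'].astype(int)).sum(2)>120;df=cv2.morphologyEx(df.astype(np.uint8),cv2.MORPH_OPEN,np.ones((3,3)))
        nn,l,st,cc=cv2.connectedComponentsWithStats(df);print([(cc[i].round(0).tolist(),int(st[i,4])) for i in range(1,nn) if st[i,4]>12])
E
```

```text
tcp rack -0.06612910151562394 -0.0006984580313907203 0.3233878396499261 F 1.3061066195766422 0.00805305346531247 -0.963196232748007 t 28.3
wrist 544 x [-0.00243586  0.01175086] y [-0.01695825  0.01344714] 0.02102612400631239
[(np.float64(6.0), np.float64(-1.75), np.float64(29.15)), (np.float64(7.0), np.float64(-1.24), np.float64(28.95)), (np.float64(8.0), np.float64(-0.31), np.float64(29.8)), (np.float64(9.0), np.float64(0.43), np.float64(29.64)), (np.float64(10.0), np.float64(2.0), np.float64(29.39)), (np.float64(11.0), np.float64(-14.96), np.float64(29.08)), (np.float64(12.0), np.float64(-24.56), np.float64(29.2)), (np.float64(13.0), np.float64(-31.76), np.float64(29.14))]
tcp rack -0.06583183387947891 0.0006515261313233238 0.3189253632127596 F -0.8243745591265167 0.7549127571729433 -0.16285298411086657 t 28.45
wrist 552 x [-0.00252448  0.01162924] y [-0.01728369  0.01324794] 0.020991733614833204
wrist circle [ 0.01458664 -0.00177395] 0.017997893886034576 rear -0.003439517758451864 z 0.02088373167970007 40
top circle [ 0.00213906 -0.01399394] 0.0026283858203646447 rear -0.0007669046992191729 z 0.022777298227736695 6
(0.6426, -0.0808) [ 0.6426 -0.0799  0.05  ]
(0.6064, 0.1338) [0.607  0.1332 0.0643]
right checker [ 0.64224557 -0.08290833  0.04933033] 108
[([212.0, 292.0], 7911), ([174.0, 193.0], 22), ([438.0, 199.0], 120), ([159.0, 203.0], 23), ([145.0, 232.0], 768), ([167.0, 220.0], 15), ([419.0, 232.0], 121), ([183.0, 260.0], 22), ([143.0, 273.0], 15), ([152.0, 292.0], 100), ([155.0, 317.0], 179), ([193.0, 309.0], 27), ([184.0, 320.0], 16), ([190.0, 337.0], 15), ([200.0, 349.0], 15), ([610.0, 380.0], 2167), ([622.0, 356.0], 16), ([544.0, 386.0], 680), ([188.0, 374.0], 15), ([538.0, 378.0], 17)]
```

```bash
python3 -c "
from cell import arm
print(arm.job_done())"
```

```text
the job is handed in; nothing more can be done
None
```

The job is handed in after about 28 s of the allowed 72 s; no verdict was reported.

**What I did:** I set one checker in each pan and let go, and the left pan dropped. The checker first at (0.50, -0.275) is therefore the steel-cored one. I laid it on the apron and pushed it home with closed fingertips. The other checker stays in the right pan.

**Last checks:**
- **Heavier checker:** it lies flat in the slot, its centre 14.6 mm past the mouth and 1.8 mm off the slot's middle.
- **Buffer:** its travel can't be seen, so I judged it from force. The push took about 2.5 N on the cheek, then 5.6–6 N over about 6 mm, then rose steeply. At a total of 16.4 N the checker no longer moved.
- **Lighter checker:** it lies in the right pan, which is down, about 2 mm from the pan's centre.
- **Bystanders:** the top camera showed no image change at the dice, saucer or glass. A small change near the checker stack (22 pixels) was not followed up; the arm stayed above it.

**What disagreed or went wrong:**
- A joint reached its limit once, over the left pan. This left the tool tilted by about 1.7°, which I allowed for in later moves.
- The tool leaned a further 2° during the push.
- The picture of the checker on the apron was refused because the viewing limit was reached, so from then on I relied on measured numbers.

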